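# Mesh the drive yoke onto the pump's splined shaft

### The job

Take the two-eared drive yoke from the blue tray and slide it, splined bore down, onto the upright splined shaft of the pump in the test fixture: rock it round under light pressure until the teeth mesh, and bring it fully home on the shaft's shoulder. Turn yoke and shaft together until the two ears stand in line with the two red index lines on the fixture plate, then let go. Be gentle: never force it onto the teeth or let it drop, and leave the other parts where they are.

Things in the scene. Friction and masses are not known exactly. Their poses are not given: they have to be found in the camera images.
- yoke: Steel drive yoke, about 0.5 kg (varies), standing on its round hub in the tray. Origin: centre of the hub's underside, z up along the bore. Hub 50 mm across, 34 mm high. Two ears rise at +x and -x: flat outer faces 58 mm apart, inner faces 38 mm apart, each 10 mm thick, 32 mm wide along y, from z 24 to a rounded top at z 70 mm, each with a dark cross hole.
- ears_top (a point): Point on the yoke's axis level with the tops of the ears, 70 mm above its origin. Grip from above across the ears' flat outer faces, fingers closing along the yoke's x, TCP about 8 mm below this point. Half a turn of the yoke changes nothing.
- bore (a point): Centre of the bore's lower mouth (the yoke's origin). The bore runs right through the hub: 6 inward teeth on a 29 mm circle, 6 slots 9.6 mm wide and 36.6 mm across their bottoms; one slot lies on the yoke's +x axis, the others every 60 deg.
- pump: Grey gear pump hanging shaft-up in a fixture fixed to the table: dark base 200 x 170 mm, four pillars, aluminium plate 190 (x) x 160 (y) mm whose top is 115 mm above the table. Origin: centre of the base's underside; the shaft's axis is its z. Two red index lines, 34 mm long, are painted on the plate along the pump's x axis, one on each side of the shaft.
- shaft_tip (a point): Centre of the shaft's end, 172 mm above the table (does not turn). Six splines run from here to the shoulder: core 27 mm, 35 mm over the teeth, teeth 8 mm wide every 60 deg with 1.5 mm lead-in. Their angle differs every time and is not measured: find it by feel, within 30 deg either way of any start. Until the teeth mesh the yoke rests on this tip.
- shoulder (a point): Centre of the top of the shaft's round shoulder (44 mm across), 42 mm below the tip, 130 mm above the table: the home yoke rests here, its origin at this point. Fitted, it has 0.8 mm side play and 3 deg turning play each way. The shaft turns with the meshed yoke, either way, against a steady drag of 0.3 N m, and stays where it is left.
- tray: Blue kit tray, 170 (x) x 350 (y) x 30 mm high, walls and floor 5 mm, fixed to the table. Origin: centre of its underside. The yoke, the flange and the bearing stand in it in a row along its y, 115 mm apart, in any order.
- flange: Loose dark steel companion flange, disc 72 mm across and 9 mm thick with a 44 mm boss, 36 mm high in all, standing in the tray. Origin: centre of its underside. Leave it.
- bearing: Loose steel bearing ring, 62 mm across, 30 mm bore, 20 mm high, in the tray. Origin: centre of its underside. Leave it.
- pump_a: Finished grey pump with red caps, 100 x 118 x 147 mm, 3 kg, loose at the back of the bench. Origin: centre of its underside. Leave it.
- pump_b: Finished grey pump with black caps, 100 x 118 x 147 mm, 3 kg, loose at the back of the bench. Origin: centre of its underside. Leave it.
- wrench: Loose steel wrench, 190 mm long, lying near the robot on its left. Leave it.
- mallet: Loose rubber mallet with a wooden handle, 270 mm long, lying on the right. Leave it.
- grease: Loose white grease jar with a yellow cap, 68 mm across, 70 mm high, on the right. Origin: centre of its underside. Leave it.

How it is judged (in metres and radians):
At the end, for the whole second after the job is handed in: The yoke stands meshed and fully home on the shaft's shoulder (its origin within 3 mm of the shoulder's centre, both sideways and in height; upright within 0.06 rad), its ears in line with the red index lines within 0.12 rad (about 7 deg), at rest and released (horizontal distance between yoke and shoulder below 0.003 m and z of yoke in the frame of shoulder between -0.003 and 0.003 m and angle between yoke's own z axis and vertical below 0.06 rad and angle between the x axis of yoke and the x axis of pump, either way round below 0.12 rad and linear speed of yoke below 0.02 m/s and angular speed of yoke below 0.1 rad/s); the robot touches nothing.
It fails at once if The yoke is forced: pressed or knocked against the pump or its shaft with more than 60 N (contact force between yoke and pump above 60 N).
It fails at once if The yoke is dropped: it falls out of the fingers faster than 0.35 m/s (about 6 mm of free fall) (linear speed of yoke above 0.35 m/s and contact force between the fingers and yoke below 0.2 N).
It fails at once if Another part (flange, bearing, finished pumps, wrench, mallet, grease jar) is shoved more than 30 mm from its place (distance of any of flange, bearing, pump_a, pump_b, wrench, mallet, grease from where it was at the start of the episode above 0.03 m).
It also fails if it takes over 72 s, if anything falls off the work surface, if the arm or the gripper's body presses on something with over 40 N, if the wrist force passes 120 N, or if a joint passes its speed limit or range.

### The arm

A 7-joint arm with a two-finger parallel gripper is mounted at the origin on the work surface. World frame = base frame: x ahead of the robot, y to its left, z up, the work surface at z = 0. Lengths are in m, angles in degrees, forces in N, time in s.
With the tool pointing down it reaches from about 0.425 to 0.875 m from the base axis. Payload 4.7 kg.
Tool frame: the origin (TCP) lies between the finger pads, 19 mm behind the fingertips; this is the grasp point; z points along the fingers, y is the line along which they close (so a half turn about z gives the same grasp; the last joint's range is limited). The gripper opens to 87 mm and grips with 3 to 60 N. Pads are 19 mm wide; open, the fingers measure 117 mm over their backs; the gripper's body (75 mm by 190 mm) begins 51 mm behind the grasp point.
Start: joints at [66.01, 18.392, -4.016, 83.108, 1.295, 78.541, -3.26], TCP at [0.273, -0.59, 0.241] pointing down, gripper open.
Joint ranges: [-163.93, 163.93], [-17.29, 119.83], [-79.2, 71.16], [3.27, 140.29], [-89.18, 269.18], [5.43, 117.66], [-154.24, 154.24]. Speed limits (degrees/s): [147.25, 147.25, 180, 180, 180, 180, 180].

### API

Orientations are given as [roll, pitch, yaw] about the fixed x, y, z axes, in that order (R = Rz(yaw) Ry(pitch) Rx(roll)).
In Python, from cell import sensors, vision, workorder gives the robot as it stands.
- The arm moves only by the tool drive_tool, never from a script. Its argument "moves" is a list of rows, each an object of numbers: "x", "y", "z": the shift along the tool's x, y, z in mm; "rx", "ry", "rz": the turn, a rotation vector about the tool's x, y, z in rad; "fingers": the closure, from -1 (fully open) to 1 (shut). In form: [{"x": .., "y": .., "z": .., "rx": .., "ry": .., "rz": .., "fingers": ..}, ...]. A call has 1 to 20 rows; each row is the pose to reach, as a shift and turn from the pose commanded when the call began, along the tool's axes at that moment; what a row does not reach only later rows make up. A row lasts 1/8 s, in which the tool goes at most 62.5 mm and 10.7 degrees, less where a joint would pass 70% of its speed; a pose out of reach is approached as far as the arm can. A call with a gripper value outside its range is refused whole. The fingers move at their own pace and stop on an object; "force" is the grip in N (left out, the last holds). Time passes only in rows, so rows that repeat a pose let the fingers close. It gives the time, the measured TCP pose, the force, the opening and the grip force at its end, in the units of the state.
- sensors.get_obs(): the state, without advancing time (a new reading comes with each control period).
- vision.read_camera(name): name is "side" or "top" or "wrist"; returns a dict with "image" (420x560x3 uint8, red, green, blue), "fx", "fy", "cx", "cy" (pixels), "R" (3x3) and "t" (3): a world point X has camera coordinates R X + t. Camera axes: x right, y down, z forward; pixel columns grow to the right and rows downward; lengths in m; the calibration is good to about 2 mm. A picture is of the moment at which its call begins. There is no depth.
- workorder.sign_off(): hands the job in; it is judged then, once.
The state is a dict: "time_s": time; "qpos": joint angles; "joint_velocities": joint speeds; "effort": joint torques, N m; "tool_pos": TCP position; "tool_rot": TCP orientation; "force": force on the tool from outside, world axes, zero at the start; "wrist_torque": the same for the moment, N m; "grip_width": finger opening in m; "grasp_force": force on a finger pad.
Only numpy, scipy, OpenCV 4.12 (cv2) and the standard library are available. Lean on these libraries where they do the work, as an engineer would, in place of code of your own. Each camera call takes 0.05 s, during which the arm holds its last target. There are 200 camera calls.

## Working session

There is one attempt and no reset: what is moved stays moved. The work goes in short steps, Python scripts to look and compute and a tool call to move; the robot and the scene stay as the last step left them, time stands still between calls to the robot, and variables do not carry over. Pictures are saved under pics/ and viewed, at most 10 in all, crops included, and the job is handed in when it is done.

Besides the shell and the picture viewer there is one more tool, called after "Emit:" as name(argument=value, ...) on one line, values as JSON. drive_tool: Moves the arm, as the interface text tells. Its arguments: {"type":"object","properties":{"moves":{"type":"array"},"force":{"type":"number"}},"required":["moves"]}

```bash
mkdir -p pics
cat > h.py <<'E'
import numpy as np,cv2,json
from cell import sensors,vision,workorder
def snap(n,f):
    c=vision.read_camera(n); cv2.imwrite(f'pics/{f}.png',c['image'][:,:,::-1])
    np.savez(f'pics/{f}.npz',**{k:np.array(v) for k,v in c.items()}); return c
def load(f): return np.load(f'pics/{f}.npz')
def ray(c,u,v):
    R=c['R'];o=-R.T@c['t'];d=R.T@np.array([(u-c['cx'])/c['fx'],(v-c['cy'])/c['fy'],1]);return o,d
def onz(c,u,v,z):
    o,d=ray(c,u,v);return o+d*(z-o[2])/d[2]
def proj(c,X):
    p=c['R']@np.array(X)+c['t'];return c['fx']*p[0]/p[2]+c['cx'],c['fy']*p[1]/p[2]+c['cy']
def tri(L):
    A=np.zeros((3,3));b=np.zeros(3)
    for c,u,v in L:
        o,d=ray(c,u,v);d=d/np.linalg.norm(d);P=np.eye(3)-np.outer(d,d);A+=P;b+=P@o
    X=np.linalg.solve(A,b);return X,[np.array(proj(c,X))-[u,v] for c,u,v in L]
E
python3 - <<'E'
from h import *
for n in('top','side'):
    c=snap(n,n+'0');print(n,-c['R'].T@c['t'],c['fx'])
o=sensors.get_obs();print({k:np.round(v,3).tolist() for k,v in o.items()})
E
```

```text
top [ 0.27750445 -0.05071044  1.25999895] 425.503660871398
side [0.07343139 0.59247074 1.02649773] 436.3324337272923
{'time_s': 0.1, 'qpos': [66.01, 18.434, -4.016, 83.169, 1.296, 78.539, -3.259], 'joint_velocities': [0.116, -0.182, 0.066, -0.15, 0.023, -0.007, -0.053], 'effort': [0.0, -49.257, -0.405, -31.34, -0.064, 0.039, 0.0], 'tool_pos': [0.272, -0.59, 0.24], 'tool_rot': [-179.902, 0.006, 24.801], 'force': [0.26, -0.328, 0.253], 'wrist_torque': [0.053, -0.043, -0.029], 'grasp_force': 0.0, 'grip_width': 0.087}
```

View pics/top0.png

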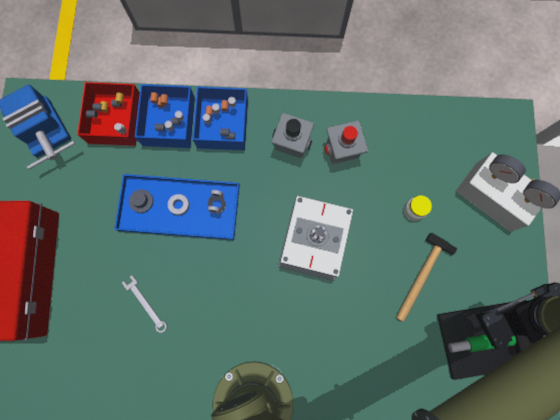

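View pics/side0.png

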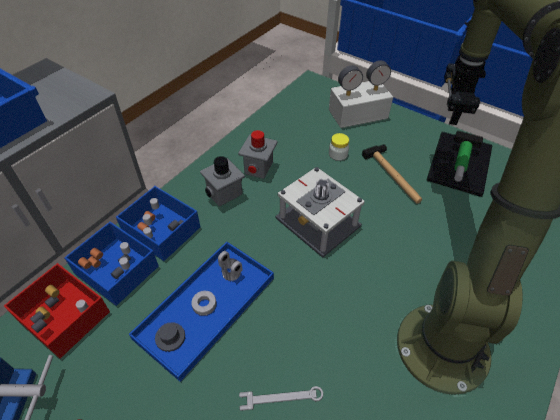

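The top view shows the yoke at about (216,202), the bearing at (178,204), the flange at (141,200), the pump shaft at (317,235) and the red lines near (323,209) and (311,262). The side view has the yoke at (230,266) and the shaft at (322,188). Next I'll enlarge these areas.

Run:
```python
from h import *
W=np.zeros((600,800,3),np.uint8)
def crop(f,u,v,w,h,s):
    return cv2.resize(cv2.imread(f'pics/{f}.png')[v:v+h,u:u+w],None,fx=s,fy=s,interpolation=cv2.INTER_CUBIC)
W[:300,:400]=crop('top0',196,182,50,37,8)[:300,:400] if 0 else cv2.resize(crop('top0',196,184,40,30,10),(400,300))
W[:300,400:]=crop('side0',210,245,40,30,10)
W[300:,:400]=crop('top0',277,200,80,60,5)
W[300:,400:]=crop('side0',282,165,80,60,5)
cv2.imwrite('pics/z.png',W)
c=load('top0')
img=cv2.cvtColor(c['image'],cv2.COLOR_RGB2HSV)
m=((img[...,0]<8)|(img[...,0]>172))&(img[...,1]>140)&(img[...,2]>100)
m[:195]=0;m[280:]=0;m[:,:290]=0;m[:,350:]=0
n,l,s,ce=cv2.connectedComponentsWithStats(m.astype(np.uint8));
P=[]
for i in range(1,n):
    print(s[i],ce[i]);
    if s[i][4]>8:P.append(onz(c,*ce[i],.115))
print(P)
for p in P: print(p)
print('mid',sum(P)/2,'yaw',np.degrees(np.arctan2(*(P[0]-P[1])[[1,0]])))
```

```text
[324 204   1   4   4] [324.  205.5]
[323 209   1   3   3] [323. 210.]
[322 213   1   2   2] [322.  213.5]
[312 256   1   3   3] [312. 257.]
[311 260   1   3   3] [311. 261.]
[310 265   1   2   2] [310.  265.5]
[]Traceback (most recent call last):
  File "<stdin>", line 21, in <module>
IndexError: list index out of range
```

View pics/z.png

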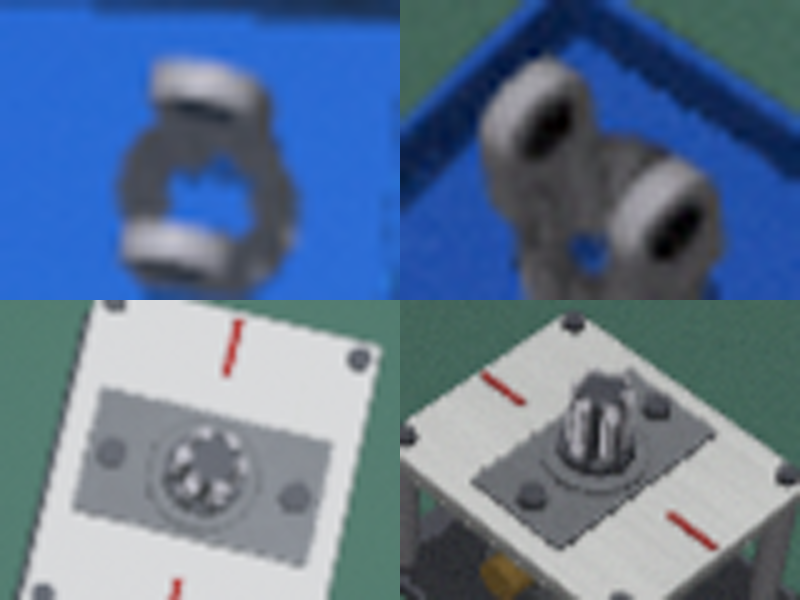

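The yoke's ear tops are at about (216.5,192) and (213,209) in the top view, and (224.5,254) and (238,264) in the side view. The red lines run roughly along image vertical, tilted about 12°, and the shaft tip is at about (319.5,231). I'll triangulate those points and then move the wrist camera in for precision.

Run:
```python
from h import *
t,s=load('top0'),load('side0')
for n,a,b in [('ear1',(216.5,192.3),(224.7,252.5)),('ear2',(213.2,208.7),(237.5,263.5)),('tip',(277+213/5,200+153/5),(282+208/5,165+80/5)),
 ('r1',(323,209.3),(302.6,182.6)),('r2',(311,261.2),(340.3,211.3))]:
    X,e=tri([(t,*a),(s,*b)]);print(n,X.round(4),np.round(e,1).tolist(), )
a,b=onz(t,323,209.3,.115),onz(t,311,261.2,.115);print((a+b)/2,np.degrees(np.arctan2(*(a-b)[[1,0]])))
a,b=onz(t,216.5,192.3,.075),onz(t,213.2,208.7,.075);print((a+b)/2,np.degrees(np.arctan2(*(a-b)[[1,0]])),np.linalg.norm(a-b))
c=snap('wrist','w0');o=sensors.get_obs()
from scipy.spatial.transform import Rotation as R
Rt=R.from_euler('xyz',o['tool_rot'],degrees=True).as_matrix()
C=-c['R'].T@c['t'];print('cam in tool',Rt.T@(C-o['tool_pos']),(c['R']@Rt).round(3).tolist(),c['fx'])
```

```text
ear1 [0.5757 0.1297 0.0766] [[0.1, 0.2], [-0.2, -0.1]]
ear2 [0.5276 0.136  0.0745] [[0.1, 0.2], [-0.3, -0.1]]
tip [ 0.4583 -0.1584  0.1787] [[0.2, 0.7], [-0.7, -0.2]]
r1 [ 0.5304 -0.1719  0.117 ] [[-0.0, -0.0], [0.0, 0.0]]
r2 [ 0.3865 -0.1428  0.1147] [[0.0, 0.1], [-0.1, -0.0]]
[ 0.45874218 -0.15742384  0.115     ] -11.554963348163618
[0.55240161 0.13321259 0.075     ] -7.081707757959481 0.048842210162440315
cam in tool [ 0.08380044  0.00036318 -0.14230115] [[-0.002, 1.0, 0.001], [-0.953, -0.002, -0.302], [-0.302, -0.001, 0.953]] 361.3258790639915
```

The heights match: ears at 0.075, tip about 0.175, plate 0.115. I'll hover over the pump first, with the tool aligned.

Emit:
drive_tool(moves=[{"x":60,"y":-50,"z":-20,"rz":-0.16,"fingers":-1},{"x":115,"y":-100,"z":-40,"rz":-0.32,"fingers":-1},{"x":165,"y":-145,"z":-60,"rz":-0.5,"fingers":-1},{"x":215,"y":-190,"z":-60,"rz":-0.65,"fingers":-1},{"x":265,"y":-235,"z":-60,"rz":-0.8,"fingers":-1},{"x":310,"y":-278,"z":-60,"rz":-0.93,"fingers":-1},{"x":351,"y":-314,"z":-60,"rz":-0.937,"fingers":-1},{"x":351,"y":-314,"z":-60,"rz":-0.937,"fingers":-1},{"x":351,"y":-314,"z":-60,"rz":-0.937,"fingers":-1},{"x":351,"y":-314,"z":-60,"rz":-0.937,"fingers":-1},{"x":351,"y":-314,"z":-60,"rz":-0.937,"fingers":-1}])

```text
invalid input at $.moves[0]: expected keys x, y, z, rx, ry, rz, fingers
```

Run:
```python
from h import *
c=snap('wrist','w1');o=sensors.get_obs();print(o['tool_pos'],o['tool_rot'],o['qpos'],o['time_s'])
print(proj(c,[.4587,-.1575,.172]))
```

```text
[ 0.27243295 -0.58980345  0.2405899 ] [-1.79933090e+02  5.87624687e-03  2.47966378e+01] [66.01194551 18.42141346 -4.01682477 83.1488612   1.29660239 78.54193245
 -3.26213863] 0.2
(np.float64(-660.20927656271), np.float64(-732.4172356935467))
```

View pics/w1.png

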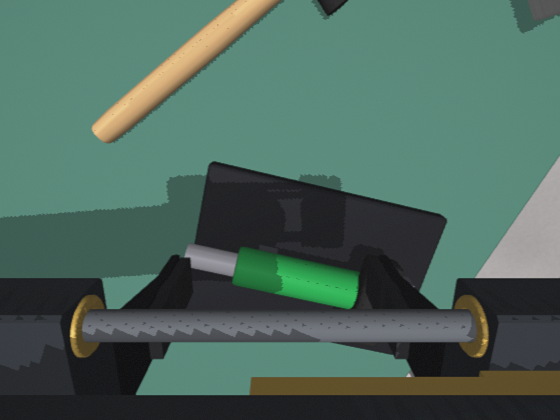

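The call was refused because every key is required. The picture shows only the tool rest, with the gripper across the lower part of the image. I'll stop 60 mm short of the pump, so the object appears above the gripper.

Emit:
drive_tool(moves=[{"x":55,"y":-45,"z":-20,"rx":0,"ry":0,"rz":-0.16,"fingers":-1},{"x":105,"y":-90,"z":-40,"rx":0,"ry":0,"rz":-0.32,"fingers":-1},{"x":155,"y":-132,"z":-60,"rx":0,"ry":0,"rz":-0.5,"fingers":-1},{"x":205,"y":-174,"z":-60,"rx":0,"ry":0,"rz":-0.65,"fingers":-1},{"x":255,"y":-216,"z":-60,"rx":0,"ry":0,"rz":-0.8,"fingers":-1},{"x":295,"y":-250,"z":-60,"rx":0,"ry":0,"rz":-0.93,"fingers":-1},{"x":315,"y":-266,"z":-60,"rx":0,"ry":0,"rz":-0.937,"fingers":-1},{"x":315,"y":-266,"z":-60,"rx":0,"ry":0,"rz":-0.937,"fingers":-1},{"x":315,"y":-266,"z":-60,"rx":0,"ry":0,"rz":-0.937,"fingers":-1},{"x":315,"y":-266,"z":-60,"rx":0,"ry":0,"rz":-0.937,"fingers":-1}])

```text
time_s: 1.45
tool_pos: [0.4462, -0.218, 0.301]
tool_rot: [-180.0, 0.0, 78.3]
force: [0.4, 0.1, 0.7]
grip_width: 0.087
grasp_force: 0.0
```

Run:
```python
from h import *
c=snap('wrist','w2');o=sensors.get_obs();print(o['tool_pos'],o['tool_rot'],o['qpos'],o['time_s'])
print(proj(c,[.4587,-.1575,.172]))
```

```text
[ 0.44631515 -0.21792947  0.30105851] [-1.79978154e+02  2.67726717e-03  7.83250956e+01] [ 48.13605689  -0.80747261 -24.7428976   98.15404285  -0.33367593
  82.60027931  11.76351378] 1.5
(np.float64(278.35758814757816), np.float64(129.91030807602897))
```

View pics/w2.png

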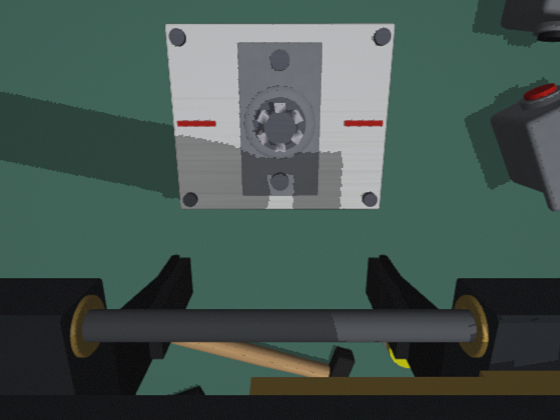

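The wrist view shows the plate, with the red lines at (196,124) and (363,124) and the shaft tip with visible teeth at about (280,125). I'll measure the lines by colour and go on to the yoke.

Emit:
drive_tool(moves=[{"x":50,"y":6,"z":0,"rx":0,"ry":0,"rz":-0.02,"fingers":-1},{"x":105,"y":12,"z":0,"rx":0,"ry":0,"rz":-0.03,"fingers":-1},{"x":160,"y":19,"z":0,"rx":0,"ry":0,"rz":-0.05,"fingers":-1},{"x":215,"y":26,"z":20,"rx":0,"ry":0,"rz":-0.06,"fingers":-1},{"x":260,"y":32,"z":50,"rx":0,"ry":0,"rz":-0.082,"fingers":-1},{"x":290,"y":36,"z":70,"rx":0,"ry":0,"rz":-0.082,"fingers":-1},{"x":306,"y":37,"z":80,"rx":0,"ry":0,"rz":-0.082,"fingers":-1},{"x":306,"y":37,"z":80,"rx":0,"ry":0,"rz":-0.082,"fingers":-1},{"x":306,"y":37,"z":80,"rx":0,"ry":0,"rz":-0.082,"fingers":-1},{"x":306,"y":37,"z":80,"rx":0,"ry":0,"rz":-0.082,"fingers":-1}])

```text
time_s: 2.75
tool_pos: [0.5448, 0.0744, 0.2219]
tool_rot: [179.9, 0.0, 83.0]
force: [0.3, 0.6, 0.0]
grip_width: 0.087
grasp_force: 0.0
```

Run:
```python
from h import *
c=load('w2')
img=cv2.cvtColor(c['image'],cv2.COLOR_RGB2HSV)
m=((img[...,0]<8)|(img[...,0]>172))&(img[...,1]>140)&(img[...,2]>80)
m[160:]=0;m[:,420:]=0
n,l,s,ce=cv2.connectedComponentsWithStats(m.astype(np.uint8));P=[]
for i in range(1,n):
    if s[i][4]>50:print(s[i],ce[i]);P.append(onz(c,*ce[i],.115));print(P[-1])
d=P[0]-P[1];print('mid',(P[0]+P[1])/2,np.degrees(np.arctan2(d[1],d[0])))
mid=(P[0]+P[1])/2
print('pred tip',proj(c,[mid[0],mid[1],.172]))
w=snap('wrist','w3');o=sensors.get_obs();print(o['tool_pos'],o['tool_rot'],o['qpos'],o['time_s'])
W=np.zeros((600,800,3),np.uint8)
W[:,:400]=cv2.resize(c['image'][85:160,255:305,::-1],(400,600),interpolation=cv2.INTER_CUBIC)
u,v=map(int,proj(w,[.5524,.1332,.075]));print(u,v)
W[:,400:]=cv2.resize(w['image'][max(v-90,0):max(v-90,0)+150,u-50:u+50,::-1],(400,600),interpolation=cv2.INTER_CUBIC);print('crop org',u-50,max(v-90,0))
cv2.imwrite('pics/z2.png',W)
```

```text
[178 121  37   5 185] [196. 123.]
[ 0.38762781 -0.14117219  0.115     ]
[345 121  37   5 185] [363. 123.]
[ 0.53203639 -0.17135027  0.115     ]
mid [ 0.4598321  -0.15626123  0.115     ] 168.19636838372864
pred tip (np.float64(279.52272210247247), np.float64(127.89443326480375))
[0.54466671 0.07467939 0.22184834] [1.79936880e+02 3.14760970e-02 8.30643873e+01] [ 27.59746214  10.26974751 -42.33408096  97.93764307   7.21150827
  74.50343906 -23.14242149] 2.8
278 131
crop org 228 41
```

View pics/z2.png

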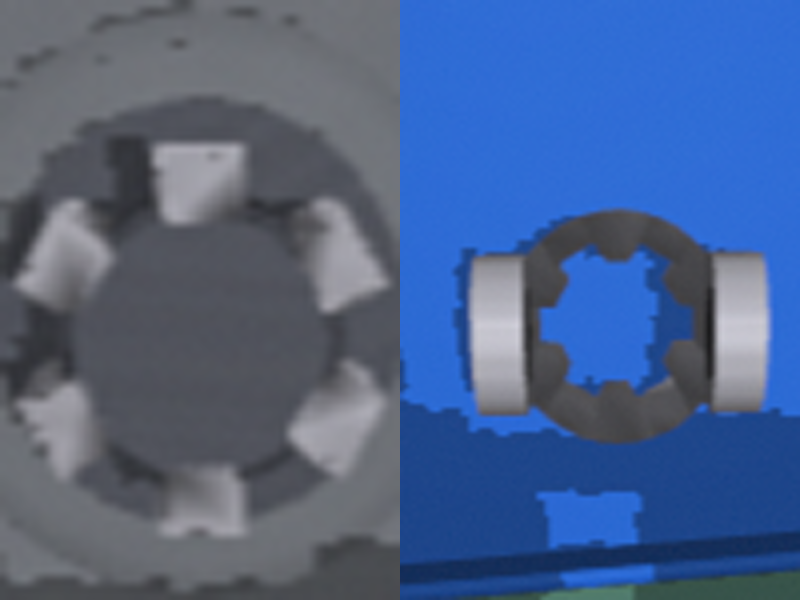

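The left crop shows the shaft core centre at about (280.6,127), with teeth at image up and down, so they are at ≈30° mod 60° from the index line. The right crop shows the yoke square to the tool: outer ear edges at columns 245.5 and 320.3, ear rows 104–144, and the hub circle centre at about (282.5,122.8).

Run:
```python
from h import *
from scipy.optimize import least_squares
c=load('w2');print('tip',onz(c,280.6,126.9,.172))
w=load('w3')
def f(p):
    x,y,a,z=p;R=np.array([[np.cos(a),-np.sin(a)],[np.sin(a),np.cos(a)]])
    P=lambda X,Y,Z:np.array(proj(w,[*(R@[X,Y]+[x,y]),Z+z]))
    r=[P(-.029,0,.070)[0]-245.5,P(.029,0,.070)[0]-320.25]
    r+=[P(-.024,.016,.054)[1]-104.3,P(-.024,-.016,.054)[1]-144.3,P(.024,.016,.054)[1]-104.3,P(.024,-.016,.054)[1]-143.8]
    h=.5*(P(0,.025,.034)+P(0,-.025,.034)); r+=list(h-[282.5,122.5]); return r
s=least_squares(f,[.5524,.1332,np.radians(-7),.005]);print(s.x,np.degrees(s.x[2]),np.round(s.fun,1))
from scipy.spatial.transform import Rotation as R
o=sensors.get_obs();Rt=R.from_euler('xyz',o['tool_rot'],degrees=True).as_matrix()
print('shift to yoke mm',1e3*Rt.T@(np.array([s.x[0],s.x[1],.067])-o['tool_pos']))
```

```text
tip [ 0.46074946 -0.15572692  0.172     ]
[ 0.55604753  0.13685005 -0.11966349  0.00525932] -6.856213109760105 [ 0.2 -0.1  0.   0.1 -0.2  0.3 -0.1 -0.2]
shift to yoke mm [ 63.17506515   3.61964406 154.81774325]
```

The fit agrees with the text's heights and sizes (floor at 5.3 mm). I'll descend to the grasp and close.

Emit:
drive_tool(moves=[{"x":25,"y":2,"z":0,"rx":0,"ry":0,"rz":0,"fingers":-1},{"x":50,"y":3.6,"z":10,"rx":0,"ry":0,"rz":0,"fingers":-1},{"x":63,"y":3.6,"z":35,"rx":0,"ry":0,"rz":0,"fingers":-1},{"x":63,"y":3.6,"z":65,"rx":0,"ry":0,"rz":0,"fingers":-1},{"x":63,"y":3.6,"z":95,"rx":0,"ry":0,"rz":0,"fingers":-1},{"x":63,"y":3.6,"z":120,"rx":0,"ry":0,"rz":0,"fingers":-1},{"x":63,"y":3.6,"z":140,"rx":0,"ry":0,"rz":0,"fingers":-1},{"x":63,"y":3.6,"z":152,"rx":0,"ry":0,"rz":0,"fingers":-1},{"x":63,"y":3.6,"z":155,"rx":0,"ry":0,"rz":0,"fingers":-1},{"x":63,"y":3.6,"z":155,"rx":0,"ry":0,"rz":0,"fingers":-1},{"x":63,"y":3.6,"z":155,"rx":0,"ry":0,"rz":0,"fingers":-1}])

```text
time_s: 4.18
tool_pos: [0.556, 0.1383, 0.0671]
tool_rot: [179.9, -0.0, 83.2]
force: [-0.0, -0.6, 0.5]
grip_width: 0.0871
grasp_force: 0.0
```

Run:
```python
from h import *
c=snap('wrist','w4');o=sensors.get_obs();print(o['tool_pos'],o['tool_rot'],o['force'])
cv2.imwrite('pics/w4z.png',cv2.resize(c['image'][180:380,130:430,::-1],(750,500)))
```

```text
[0.55597561 0.13822566 0.06702319] [ 1.79917501e+02 -1.26022925e-02  8.31794086e+01] [-0.24593227  0.41756671 -0.37254656]
```

View pics/w4z.png

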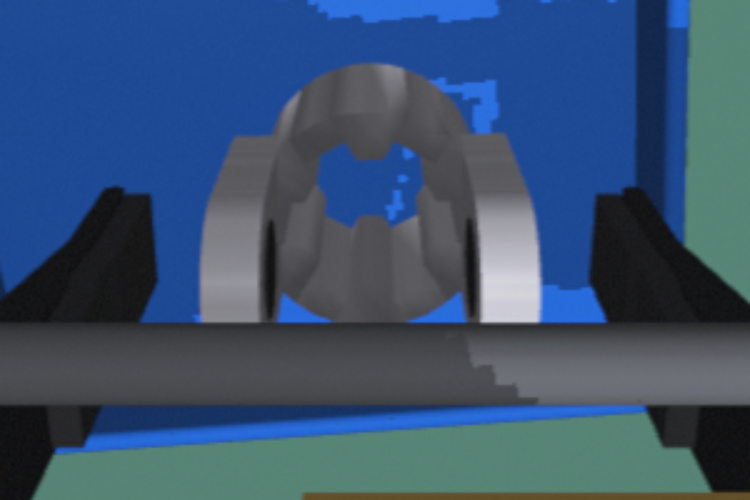

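The ears lie centred between the fingers to within about 1 mm, well in reach of the pads. I'll close and lift.

Emit:
drive_tool(force=45, moves=[{"x":0,"y":0,"z":0,"rx":0,"ry":0,"rz":0,"fingers":1},{"x":0,"y":0,"z":0,"rx":0,"ry":0,"rz":0,"fingers":1},{"x":0,"y":0,"z":0,"rx":0,"ry":0,"rz":0,"fingers":1},{"x":0,"y":0,"z":0,"rx":0,"ry":0,"rz":0,"fingers":1},{"x":0,"y":0,"z":0,"rx":0,"ry":0,"rz":0,"fingers":1},{"x":0,"y":0,"z":0,"rx":0,"ry":0,"rz":0,"fingers":1},{"x":0,"y":0,"z":0,"rx":0,"ry":0,"rz":0,"fingers":1},{"x":0,"y":0,"z":0,"rx":0,"ry":0,"rz":0,"fingers":1}])

```text
time_s: 5.22
tool_pos: [0.5555, 0.138, 0.0662]
tool_rot: [180.0, 0.0, 83.2]
force: [0.8, 0.0, -0.1]
grip_width: 0.0574
grasp_force: 45.0
```

Run:
```python
from h import *
o=sensors.get_obs();print({k:np.round(v,4).tolist() for k,v in o.items()})
```

```text
{'time_s': 5.225, 'qpos': [18.2374, 22.9856, -41.3484, 104.1324, 17.4527, 59.3929, -36.6891], 'joint_velocities': [-0.0649, 0.0282, -0.0304, 0.0265, 0.0183, -0.0475, 0.0459], 'effort': [-0.1434, -40.9807, -7.8716, -25.9134, -0.1704, 0.1481, -0.0021], 'tool_pos': [0.5555, 0.138, 0.0662], 'tool_rot': [179.9889, 0.0046, 83.1783], 'force': [0.817, 0.044, -0.0624], 'wrist_torque': [-0.0637, -0.1772, 0.0003], 'grasp_force': 44.9513, 'grip_width': 0.0574}
```

Gripped at 57.4 mm and 45 N. Next, lift and carry the yoke above the shaft, turning it toward the expected mesh angle.

Emit:
drive_tool(moves=[{"x":0,"y":0,"z":-5,"rx":0,"ry":0,"rz":0,"fingers":1},{"x":0,"y":0,"z":-20,"rx":0,"ry":0,"rz":0,"fingers":1},{"x":0,"y":0,"z":-45,"rx":0,"ry":0,"rz":0,"fingers":1},{"x":0,"y":0,"z":-75,"rx":0,"ry":0,"rz":0,"fingers":1},{"x":0,"y":0,"z":-110,"rx":0,"ry":0,"rz":0,"fingers":1},{"x":0,"y":0,"z":-145,"rx":0,"ry":0,"rz":0,"fingers":1},{"x":-10,"y":-2,"z":-180,"rx":0,"ry":0,"rz":0,"fingers":1},{"x":-35,"y":-7,"z":-205,"rx":0,"ry":0,"rz":0.05,"fingers":1},{"x":-70,"y":-14,"z":-220,"rx":0,"ry":0,"rz":0.12,"fingers":1},{"x":-105,"y":-21,"z":-220,"rx":0,"ry":0,"rz":0.2,"fingers":1},{"x":-140,"y":-27,"z":-220,"rx":0,"ry":0,"rz":0.28,"fingers":1},{"x":-175,"y":-34,"z":-220,"rx":0,"ry":0,"rz":0.36,"fingers":1},{"x":-210,"y":-41,"z":-220,"rx":0,"ry":0,"rz":0.44,"fingers":1},{"x":-245,"y":-48,"z":-220,"rx":0,"ry":0,"rz":0.52,"fingers":1},{"x":-275,"y":-54,"z":-220,"rx":0,"ry":0,"rz":0.57,"fingers":1},{"x":-294,"y":-57,"z":-220,"rx":0,"ry":0,"rz":0.597,"fingers":1},{"x":-302,"y":-59,"z":-220,"rx":0,"ry":0,"rz":0.597,"fingers":1},{"x":-302,"y":-59,"z":-220,"rx":0,"ry":0,"rz":0.597,"fingers":1},{"x":-302,"y":-59,"z":-220,"rx":0,"ry":0,"rz":0.597,"fingers":1},{"x":-302,"y":-59,"z":-220,"rx":0,"ry":0,"rz":0.597,"fingers":1}])

```text
time_s: 7.72
tool_pos: [0.4613, -0.1537, 0.2862]
tool_rot: [-180.0, -0.0, 49.1]
force: [0.2, -0.4, -3.5]
grip_width: 0.0576
grasp_force: 45.0
```

Run:
```python
from h import *
a=snap('wrist','w5');t=snap('top','t5');s=snap('side','s5')
o=sensors.get_obs();print({k:np.round(v,4).tolist() for k,v in o.items()})
W=np.zeros((600,800,3),np.uint8)
W[:,:400]=cv2.resize(a['image'][150:390,200:360,::-1],(400,600),interpolation=cv2.INTER_CUBIC)
W[:300,400:]=cv2.resize(t['image'][200:260,277:357,::-1],(400,300),interpolation=cv2.INTER_CUBIC)
W[300:,400:]=cv2.resize(s['image'][130:220,262:382,::-1],(400,300),interpolation=cv2.INTER_CUBIC)
cv2.imwrite('pics/z5.png',W)
```

```text
{'time_s': 7.875, 'qpos': [44.474, -1.8662, -28.1997, 100.7244, -0.8915, 80.9173, -24.5376], 'joint_velocities': [0.0442, 0.0149, 0.1879, -0.0098, 0.0542, 0.0072, 0.0169], 'effort': [-0.0556, -28.3999, 0.4285, -33.7927, -0.0762, 0.0049, 0.0004], 'tool_pos': [0.4611, -0.1543, 0.2863], 'tool_rot': [179.9956, -0.0004, 49.0348], 'force': [0.4575, 1.1039, -4.2381], 'wrist_torque': [-0.0608, -0.0143, -0.0562], 'grasp_force': 44.9515, 'grip_width': 0.0576}
```

View pics/z5.png

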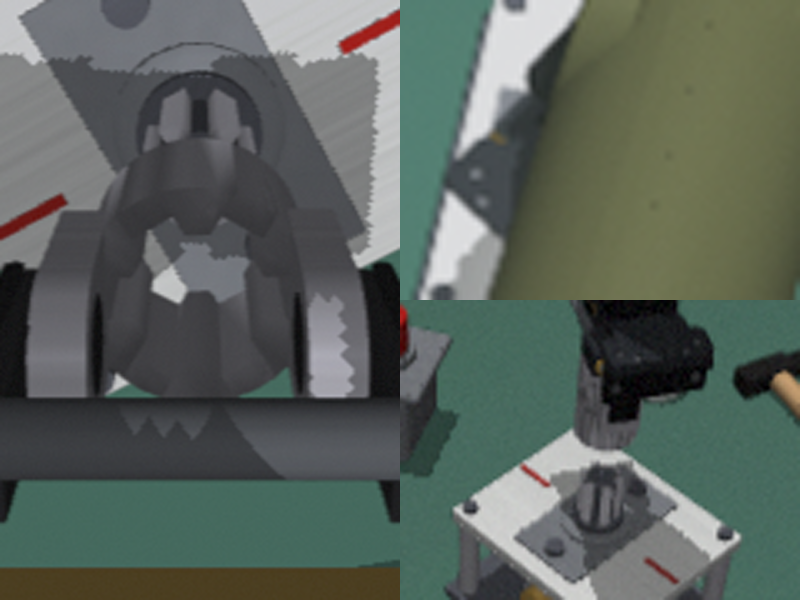

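The picture shows the yoke above the shaft. In the wrist view a shaft gap faces the yoke's inner tooth, so the angle looks right. The side view has the hub centre at column ≈324 and the shaft centre at ≈322, so I'll check what lateral error that implies.

Run:
```python
from h import *
s=load('s5');x=np.array([.4611,-.1543]);tx=np.array([.656,.755])
for y in ([.4611-.0007,-.1543-.0008],[.4603,-.156]):
  print(proj(s,[*y,.225]),proj(s,[*y,.208+.034]),proj(s,[*y,.172]),proj(s,[*y,.13]))
a=proj(s,[*x,.172]);b=proj(s,[*(x+.01*tx),.172]);print('px/10mm',np.array(b)-a)
# column profiles
g=cv2.cvtColor(s['image'],cv2.COLOR_RGB2GRAY).astype(int)
for r in (166,168,260*0+170,178,180,182,184,186,188): print(r,g[r,304:345].tolist())
```

```text
(np.float64(323.01189894735705), np.float64(168.88715539106417)) (np.float64(323.53578663854455), np.float64(164.1895185834005)) (np.float64(321.4505754332577), np.float64(182.88735224981875)) (np.float64(320.2853885833839), np.float64(193.33544012408333))
(np.float64(323.2231339447811), np.float64(168.7110431233864)) (np.float64(323.7491758829013), np.float64(164.01331509275207)) (np.float64(321.65536256428715), np.float64(182.7117587052889)) (np.float64(320.4853368170173), np.float64(193.16047457983618))
px/10mm [-3.49983124  0.59488617]
166 [94, 94, 94, 93, 93, 92, 94, 94, 94, 95, 81, 73, 64, 72, 78, 69, 80, 65, 79, 85, 47, 19, 25, 38, 37, 38, 52, 70, 73, 79, 93, 94, 93, 95, 93, 94, 93, 93, 93, 95, 94]
168 [94, 93, 94, 94, 97, 94, 95, 95, 95, 122, 87, 73, 63, 75, 74, 79, 90, 69, 81, 86, 83, 83, 84, 87, 88, 86, 85, 85, 84, 88, 93, 92, 96, 96, 94, 97, 94, 94, 94, 95, 91]
170 [94, 95, 95, 93, 96, 92, 120, 175, 190, 199, 135, 80, 62, 78, 77, 94, 96, 85, 84, 89, 93, 79, 88, 79, 72, 89, 76, 76, 80, 94, 94, 94, 94, 91, 96, 95, 93, 94, 93, 96, 101]
178 [197, 203, 202, 199, 200, 201, 199, 
[... 409 characters left out ...]
126, 106, 95, 61, 49, 51, 53, 60, 49, 49, 53, 54, 74, 75, 75, 75, 75, 86, 153, 195, 197, 198, 184, 156, 95, 94, 94, 94, 96, 96]
184 [91, 114, 156, 127, 124, 123, 124, 125, 124, 122, 122, 119, 100, 67, 66, 67, 51, 50, 53, 49, 49, 52, 72, 96, 98, 75, 69, 56, 50, 52, 77, 113, 160, 193, 196, 202, 177, 133, 97, 97, 96]
186 [189, 178, 175, 190, 183, 131, 123, 122, 126, 126, 124, 103, 95, 105, 105, 106, 65, 47, 72, 92, 93, 69, 56, 93, 94, 78, 58, 48, 51, 46, 49, 55, 113, 125, 159, 183, 196, 199, 195, 179, 127]
188 [201, 199, 199, 201, 201, 185, 137, 126, 125, 101, 83, 90, 95, 104, 106, 97, 57, 41, 76, 108, 109, 92, 75, 97, 88, 76, 67, 62, 51, 49, 53, 68, 110, 117, 119, 120, 132, 157, 170, 199, 198]
```

The positions agree to within a millimetre or two. Descend to just above the tip.

Emit:
drive_tool(moves=[{"x":0,"y":0,"z":12,"rx":0,"ry":0,"rz":0,"fingers":1},{"x":0,"y":0,"z":25,"rx":0,"ry":0,"rz":0,"fingers":1},{"x":0,"y":0,"z":36,"rx":0,"ry":0,"rz":0,"fingers":1},{"x":0,"y":0,"z":44,"rx":0,"ry":0,"rz":0,"fingers":1},{"x":0,"y":0,"z":48,"rx":0,"ry":0,"rz":0,"fingers":1},{"x":0,"y":0,"z":49,"rx":0,"ry":0,"rz":0,"fingers":1},{"x":0,"y":0,"z":50,"rx":0,"ry":0,"rz":0,"fingers":1},{"x":0,"y":0,"z":50,"rx":0,"ry":0,"rz":0,"fingers":1}])

```text
time_s: 8.88
tool_pos: [0.4611, -0.1548, 0.2365]
tool_rot: [180.0, -0.0, 49.0]
force: [-1.1, -0.9, -4.0]
grip_width: 0.0577
grasp_force: 45.0
```

Emit:
drive_tool(moves=[{"x":0,"y":0,"z":1,"rx":0,"ry":0,"rz":0,"fingers":1},{"x":0,"y":0,"z":2,"rx":0,"ry":0,"rz":0,"fingers":1},{"x":0,"y":0,"z":3,"rx":0,"ry":0,"rz":0,"fingers":1},{"x":0,"y":0,"z":3,"rx":0,"ry":0,"rz":0,"fingers":1}])

```text
time_s: 9.38
tool_pos: [0.4609, -0.1548, 0.2331]
tool_rot: [-180.0, 0.0, 49.0]
force: [0.1, 0.4, -5.4]
grip_width: 0.0577
grasp_force: 45.0
```

Emit:
drive_tool(moves=[{"x":0,"y":0,"z":1,"rx":0,"ry":0,"rz":0,"fingers":1},{"x":0,"y":0,"z":2,"rx":0,"ry":0,"rz":0,"fingers":1},{"x":0,"y":0,"z":2,"rx":0,"ry":0,"rz":0,"fingers":1}])

```text
time_s: 9.75
tool_pos: [0.4608, -0.155, 0.2311]
tool_rot: [-180.0, 0.0, 49.0]
force: [-0.5, -0.8, -3.8]
grip_width: 0.0577
grasp_force: 45.0
```

Emit:
drive_tool(moves=[{"x":0,"y":0,"z":1,"rx":0,"ry":0,"rz":0,"fingers":1},{"x":0,"y":0,"z":2,"rx":0,"ry":0,"rz":0,"fingers":1},{"x":0,"y":0,"z":2,"rx":0,"ry":0,"rz":0,"fingers":1}])

```text
time_s: 10.12
tool_pos: [0.4608, -0.155, 0.2291]
tool_rot: [180.0, 0.0, 49.0]
force: [-1.2, -1.0, -4.1]
grip_width: 0.0577
grasp_force: 44.9
```

Emit:
drive_tool(moves=[{"x":0,"y":0,"z":1,"rx":0,"ry":0,"rz":0,"fingers":1},{"x":0,"y":0,"z":2,"rx":0,"ry":0,"rz":0,"fingers":1},{"x":0,"y":0,"z":2,"rx":0,"ry":0,"rz":0,"fingers":1}])

```text
time_s: 10.5
tool_pos: [0.4608, -0.155, 0.2272]
tool_rot: [180.0, 0.0, 49.0]
force: [-1.0, -0.8, -3.3]
grip_width: 0.0577
grasp_force: 44.9
```

The yoke is already 6 mm onto the splines with hardly any force, so it meshed directly. I'll continue down slowly, watching the force.

Emit:
drive_tool(moves=[{"x":0,"y":0,"z":2,"rx":0,"ry":0,"rz":0,"fingers":1},{"x":0,"y":0,"z":4,"rx":0,"ry":0,"rz":0,"fingers":1},{"x":0,"y":0,"z":6,"rx":0,"ry":0,"rz":0,"fingers":1},{"x":0,"y":0,"z":8,"rx":0,"ry":0,"rz":0,"fingers":1},{"x":0,"y":0,"z":8,"rx":0,"ry":0,"rz":0,"fingers":1}])

```text
time_s: 11.12
tool_pos: [0.4608, -0.155, 0.2189]
tool_rot: [-180.0, 0.0, 49.0]
force: [-1.3, -2.7, -4.0]
grip_width: 0.0576
grasp_force: 44.9
```

Run:
```python
from h import *
o=sensors.get_obs();print({k:np.round(o[k],4).tolist() for k in('tool_pos','tool_rot','force','wrist_torque')})
```

```text
{'tool_pos': [0.4608, -0.155, 0.2189], 'tool_rot': [-179.9876, 0.0251, 48.9685], 'force': [-1.2965, -2.6599, -3.9544], 'wrist_torque': [-0.7805, 0.3443, -0.058]}
```

Emit:
drive_tool(moves=[{"x":-0.3,"y":0,"z":2,"rx":0,"ry":0,"rz":0,"fingers":1},{"x":-0.5,"y":0,"z":5,"rx":0,"ry":0,"rz":0,"fingers":1},{"x":-0.5,"y":0,"z":8,"rx":0,"ry":0,"rz":0,"fingers":1},{"x":-0.5,"y":0,"z":11,"rx":0,"ry":0,"rz":0,"fingers":1},{"x":-0.5,"y":0,"z":13,"rx":0,"ry":0,"rz":0,"fingers":1},{"x":-0.5,"y":0,"z":13,"rx":0,"ry":0,"rz":0,"fingers":1}])

```text
time_s: 11.88
tool_pos: [0.4605, -0.155, 0.2058]
tool_rot: [-180.0, -0.0, 49.0]
force: [-1.0, -1.9, -5.7]
grip_width: 0.0578
grasp_force: 44.9
```

Emit:
drive_tool(moves=[{"x":0,"y":0,"z":2,"rx":0,"ry":0,"rz":0,"fingers":1},{"x":0,"y":0,"z":5,"rx":0,"ry":0,"rz":0,"fingers":1},{"x":0,"y":0,"z":8,"rx":0,"ry":0,"rz":0,"fingers":1},{"x":0,"y":0,"z":10,"rx":0,"ry":0,"rz":0,"fingers":1},{"x":0,"y":0,"z":11,"rx":0,"ry":0,"rz":0,"fingers":1},{"x":0,"y":0,"z":11,"rx":0,"ry":0,"rz":0,"fingers":1}])

```text
time_s: 12.62
tool_pos: [0.4606, -0.155, 0.195]
tool_rot: [-180.0, -0.0, 49.0]
force: [-0.3, -1.5, -5.1]
grip_width: 0.0575
grasp_force: 44.9
```

Emit:
drive_tool(moves=[{"x":0,"y":0,"z":1,"rx":0,"ry":0,"rz":0,"fingers":1},{"x":0,"y":0,"z":2,"rx":0,"ry":0,"rz":0,"fingers":1},{"x":0,"y":0,"z":2.5,"rx":0,"ry":0,"rz":0,"fingers":1},{"x":0,"y":0,"z":2.5,"rx":0,"ry":0,"rz":0,"fingers":1}])

```text
time_s: 13.12
tool_pos: [0.4607, -0.1551, 0.1927]
tool_rot: [180.0, -0.0, 49.0]
force: [-0.0, -1.6, -3.8]
grip_width: 0.0577
grasp_force: 44.9
```

Emit:
drive_tool(moves=[{"x":0,"y":0,"z":0.5,"rx":0,"ry":0,"rz":0,"fingers":1},{"x":0,"y":0,"z":1,"rx":0,"ry":0,"rz":0,"fingers":1},{"x":0,"y":0,"z":1,"rx":0,"ry":0,"rz":0,"fingers":1}])

```text
time_s: 13.5
tool_pos: [0.4607, -0.1551, 0.1917]
tool_rot: [180.0, -0.0, 49.0]
force: [-0.4, -1.4, -4.4]
grip_width: 0.0577
grasp_force: 44.9
```

Emit:
drive_tool(moves=[{"x":0,"y":0,"z":0.5,"rx":0,"ry":0,"rz":0,"fingers":1},{"x":0,"y":0,"z":1,"rx":0,"ry":0,"rz":0,"fingers":1},{"x":0,"y":0,"z":1,"rx":0,"ry":0,"rz":0,"fingers":1}])

```text
time_s: 13.88
tool_pos: [0.4607, -0.1551, 0.1912]
tool_rot: [180.0, 0.0, 49.0]
force: [-1.9, 0.0, 1.2]
grip_width: 0.0576
grasp_force: 44.9
```

There is contact at TCP z 0.191 with about 5 N, so the yoke is home on the shoulder. Now turn it +29.2° together with the shaft.

Emit:
drive_tool(moves=[{"x":0,"y":0,"z":0,"rx":0,"ry":0,"rz":-0.05,"fingers":1},{"x":0,"y":-0.1,"z":0,"rx":0,"ry":0,"rz":-0.1,"fingers":1},{"x":0,"y":-0.1,"z":0,"rx":0,"ry":0,"rz":-0.15,"fingers":1},{"x":0,"y":-0.2,"z":0,"rx":0,"ry":0,"rz":-0.2,"fingers":1},{"x":0,"y":-0.2,"z":0,"rx":0,"ry":0,"rz":-0.25,"fingers":1}])

```text
time_s: 14.5
tool_pos: [0.4601, -0.1553, 0.1912]
tool_rot: [-180.0, 0.0, 63.3]
force: [-3.5, -0.0, 1.8]
grip_width: 0.0579
grasp_force: 44.9
```

Run:
```python
from h import *
o=sensors.get_obs();print({k:np.round(o[k],4).tolist() for k in('tool_pos','tool_rot','force','wrist_torque','qpos')})
```

```text
{'tool_pos': [0.4601, -0.1553, 0.1912], 'tool_rot': [-179.9722, 0.0311, 63.3202], 'force': [-3.5208, -0.022, 1.8149], 'wrist_torque': [-0.2235, 0.8111, -0.2959], 'qpos': [44.249, 1.4716, -28.9505, 108.7576, 0.7847, 69.9898, -11.6423]}
```

The 0.30 N m drag is felt, so the teeth are engaged and the shaft is turning. Finish the turn.

Emit:
drive_tool(moves=[{"x":0,"y":-0.1,"z":0,"rx":0,"ry":0,"rz":-0.05,"fingers":1},{"x":0,"y":-0.1,"z":0,"rx":0,"ry":0,"rz":-0.1,"fingers":1},{"x":0,"y":-0.2,"z":0,"rx":0,"ry":0,"rz":-0.15,"fingers":1},{"x":0,"y":-0.2,"z":0,"rx":0,"ry":0,"rz":-0.2,"fingers":1},{"x":0,"y":-0.3,"z":0,"rx":0,"ry":0,"rz":-0.24,"fingers":1},{"x":0,"y":-0.3,"z":0,"rx":0,"ry":0,"rz":-0.26,"fingers":1},{"x":0,"y":-0.3,"z":0,"rx":0,"ry":0,"rz":-0.26,"fingers":1},{"x":0,"y":-0.3,"z":0,"rx":0,"ry":0,"rz":-0.26,"fingers":1}])

```text
time_s: 15.5
tool_pos: [0.4599, -0.1552, 0.1912]
tool_rot: [-180.0, 0.1, 78.2]
force: [-5.0, -1.4, 4.7]
grip_width: 0.0576
grasp_force: 44.9
```

Run:
```python
from h import *
c=snap('wrist','w6')
o=sensors.get_obs();print({k:np.round(o[k],4).tolist() for k in('tool_pos','tool_rot','force','wrist_torque','qpos')})
cv2.imwrite('pics/z6.png',cv2.resize(c['image'][150:400,130:430,::-1],(720,600)))
```

```text
{'tool_pos': [0.4599, -0.1552, 0.1912], 'tool_rot': [-179.9716, 0.051, 78.1653], 'force': [-4.6212, -0.9697, 4.4743], 'wrist_torque': [-0.3416, 1.2417, -0.0759], 'qpos': [44.4539, 1.4433, -29.1728, 108.786, 0.8047, 69.9808, 3.1783]}
```

View pics/z6.png

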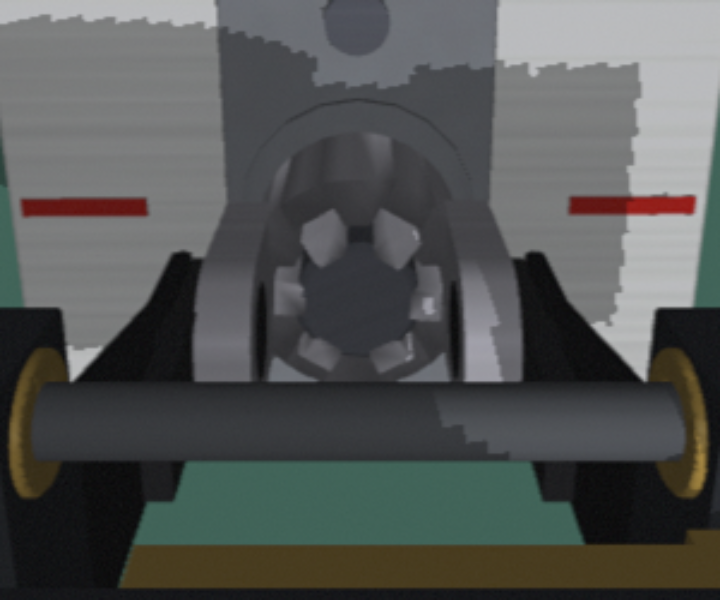

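The picture shows the shaft's splines inside the hub and the ears in line with the level red lines at rows ≈205. Relax the small side force, then open and rise straight up.

Emit:
drive_tool(force=10, moves=[{"x":0,"y":-0.4,"z":0,"rx":0,"ry":0,"rz":0,"fingers":1},{"x":0,"y":-0.4,"z":0,"rx":0,"ry":0,"rz":0,"fingers":1},{"x":0,"y":-0.4,"z":0,"rx":0,"ry":0,"rz":0,"fingers":-1},{"x":0,"y":-0.4,"z":0,"rx":0,"ry":0,"rz":0,"fingers":-1},{"x":0,"y":-0.4,"z":0,"rx":0,"ry":0,"rz":0,"fingers":-1},{"x":0,"y":-0.4,"z":0,"rx":0,"ry":0,"rz":0,"fingers":-1},{"x":0,"y":-0.4,"z":0,"rx":0,"ry":0,"rz":0,"fingers":-1},{"x":0,"y":-0.4,"z":0,"rx":0,"ry":0,"rz":0,"fingers":-1},{"x":0,"y":-0.4,"z":0,"rx":0,"ry":0,"rz":0,"fingers":-1}])

```text
time_s: 16.68
tool_pos: [0.4598, -0.1548, 0.1907]
tool_rot: [180.0, 0.0, 78.2]
force: [-0.4, -0.4, -0.3]
grip_width: 0.0869
grasp_force: 0.0
```

Emit:
drive_tool(moves=[{"x":0,"y":0,"z":-5,"rx":0,"ry":0,"rz":0,"fingers":-1},{"x":0,"y":0,"z":-15,"rx":0,"ry":0,"rz":0,"fingers":-1},{"x":0,"y":0,"z":-35,"rx":0,"ry":0,"rz":0,"fingers":-1},{"x":0,"y":0,"z":-60,"rx":0,"ry":0,"rz":0,"fingers":-1},{"x":-20,"y":0,"z":-85,"rx":0,"ry":0,"rz":0,"fingers":-1},{"x":-45,"y":0,"z":-100,"rx":0,"ry":0,"rz":0,"fingers":-1},{"x":-60,"y":0,"z":-110,"rx":0,"ry":0,"rz":0,"fingers":-1},{"x":-60,"y":0,"z":-110,"rx":0,"ry":0,"rz":0,"fingers":-1},{"x":-60,"y":0,"z":-110,"rx":0,"ry":0,"rz":0,"fingers":-1}])

```text
time_s: 17.8
tool_pos: [0.4476, -0.2123, 0.3001]
tool_rot: [-179.9, -0.1, 78.3]
force: [0.6, 0.3, 0.3]
grip_width: 0.0867
grasp_force: 0.0
```

Run:
```python
from h import *
c=snap('wrist','w7');s=snap('side','s7');o=sensors.get_obs()
print({k:np.round(o[k],4).tolist() for k in('tool_pos','tool_rot','force')})
W=np.zeros((600,800,3),np.uint8)
W[:,:480]=cv2.resize(c['image'][20:270,180:380,::-1],(480,600))
W[:400,480:]=cv2.resize(s['image'][140:230,285:357,::-1],(320,400))
cv2.imwrite('pics/z7.png',W)
for z in(.2,.164): print(proj(c,[.4603,-.156,z]))
```

```text
{'tool_pos': [0.4476, -0.2123, 0.3001], 'tool_rot': [-179.9318, -0.0364, 78.2979], 'force': [-0.9891, -0.1389, -0.8901]}
(np.float64(279.8800212960825), np.float64(139.8693613595354))
(np.float64(279.82615251529273), np.float64(134.80870883162572))
```

View pics/z7.png

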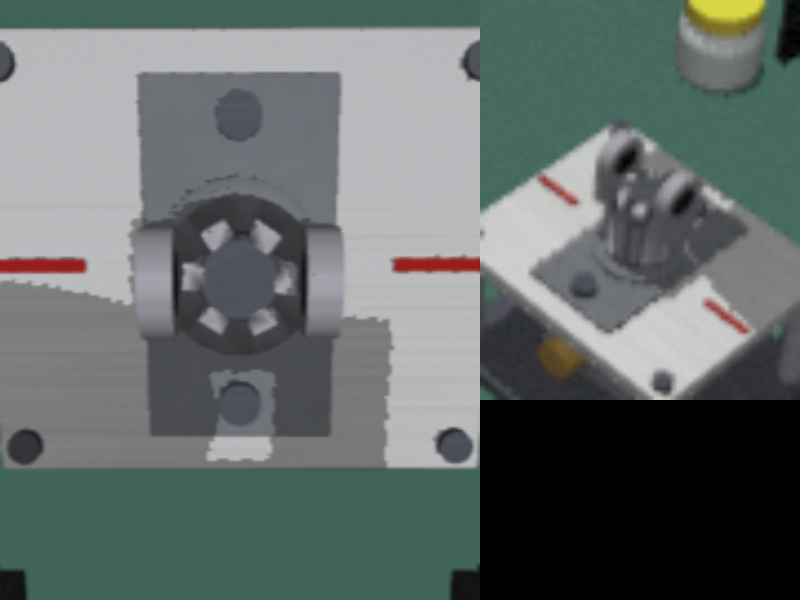

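The released yoke sits upright on the shoulder: the splines are in its slots, the core tip is well up in the hub, and both ears are level (rows ≈281) and parallel to the red lines. Handing in.

```bash
python3 -c "
from cell import workorder
print(workorder.sign_off())"
```

```text
the job is handed in; nothing more can be done
None
```

The yoke is meshed and home on the pump shaft's shoulder, its ears in line with the red index lines by camera check, released and the arm clear; I handed it in at about 18 s, and sign-off returned no verdict.

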